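Start the clamp screw of an opened battery pack

TASK

The orange-knobbed clamp screw on the opened black battery-pack shell stands loose on top of its threaded boss: turn it backward (anticlockwise seen from above) until the thread drops in, then forward (clockwise) one turn from there, so that it is properly started but not driven down. Finish while still holding the screw by its knob, at rest; the program ends with the knob gripped. Leave the other things on the bench where they are.

Things in the scene. Friction and masses are not known exactly. Their poses are not given: they have to be found in the camera images.
- shell: opened black plastic battery-pack shell, an open tub 240 x 104 x 45 mm (x, y, z), fixed to the bench. Origin: centre of its underside, on the bench, straight below the screw; x along its length. An aluminium bridge lies across its middle, top 50 mm above the bench, over the hidden threaded boss; with its bolt heads and the brass bush round the screw it reaches 53.5 mm
- knob: orange knurled round knob of the screw, 32 mm across (33 over the ribs), 26 mm tall; white line on top along its own +x. Origin: centre of its underside, on the vertical screw axis; z up. Grip it from above by its round side, at any angle. The steel screw below (20 mm collar, 16 mm shank) is captive in the bridge: it only turns and moves up and down. About 0.2 kg
- knob_top (a point): centre of the knob's top face, 26 mm above the knob's origin. The screw sinks by its own weight only: gripped firmly, it stays at the height of the fingers, so that the drop shows when the grip is opened (or it is pushed down)
- screw_turn (a joint): angle of the screw, rad, 0 at the start; grows when turned forward (clockwise seen from above), falls when turned backward. Friction is small (about 0.02 N m) and it stays where it is left; no stops. The thread begins 45 to 150 degrees backward of the start, unknown, different every time: there the screw is free to drop
- screw_height (a joint): height of the screw, m: 0 with the knob's underside 72 mm above the bench, negative when lower. Right-hand thread, 6 mm a turn, about 1 mm up-down play. It first rests at 0 to -3 mm, climbs 1 mm per 60 degrees backward, then drops 6 mm to about -6 mm (higher by 1 mm per 60 degrees turned past the drop). Forward turning from the drop lowers it 6 mm a turn. Lowest stop: -19 mm
- battery: black battery block with green edges and a yellow connector at +x, 170 x 85 x 65 mm, loose, beside the shell; origin: centre of its underside. Leave alone
- board: blue circuit board with metal shields, 88 x 84 x 20 mm, loose, on the other side of the shell; origin: centre of its underside. Leave alone
- driver: screwdriver with red handle, 180 mm long, lying along its x, loose; origin under its middle. Leave alone
- dish: round steel dish 84 mm across, 18 mm high, with black screws, loose; origin: centre of its underside. Leave alone
- tape: yellow roll of tape lying flat, 90 mm across, 24 mm high, loose; origin: centre of its underside. Leave alone
- cleaner: white cleaner bottle with red cap, 52 mm across, 150 mm tall, standing loose; origin: centre of its underside. Leave alone

How it is judged:
By the outcome, as a careful person would: the job done as asked, in the order asked, and still so for the second after the job is handed in, while the arm keeps its last pose, push and grip.
It also fails if it takes over 72 s, if anything falls off the work surface, if the arm or the gripper's body presses on something with over 40 N, if the wrist force passes 120 N, or if a joint passes its speed limit or range.

ROBOT

A 6-joint arm with a two-finger parallel gripper is mounted at the origin on the work surface. World frame = base frame: x ahead of the robot, y to its left, z up, the work surface at z = 0. Lengths are in m, angles in rad, forces in N, time in s.
With the tool pointing down it reaches from about 0.3 to 1 m from the base axis. Payload 5.1 kg.
Tool frame: the origin (TCP) lies on the centre line of the jaws, within the pads' length; the fingertips stand 17 mm ahead of it and the grasp point (between the pads) lies 2 mm behind it; z points along the fingers, y is the line along which they close (so a half turn about z gives the same grasp; the last joint's range is limited). The gripper opens to 95 mm and grips with 3 to 60 N. Pads are 20 mm wide; open, the fingers measure 119 mm over their backs; the gripper's body (75 mm by 180 mm) begins 59 mm behind the grasp point.
Start: joints at [-1.379, 0.124, 1.65, -0, 1.367, -0.083], TCP at [0.176, -0.626, 0.232] pointing down, gripper open.
Joint ranges: [-2.61, 2.61], [-1.02, 2.33], [0.03, 2.71], [-1.35, 4.49], [0.32, 2.68], [-2.91, 2.91]. Speed limits (rad/s): [2.57, 2.57, 3.14, 3.14, 3.14, 3.14].

INTERFACE

Orientations are given as a unit quaternion [w, x, y, z].
In Python, from station import manip, hand, telemetry, optics gives the robot as it stands. Calls block until the motion is done:
- manip.reach(position, orientation): joint-space move of the TCP to a pose.
- manip.servo_line(position, orientation=None, feed=0.15, max_force=None): straight line of the TCP; orientation=None keeps the orientation; feed is the mean speed in m/s. With max_force (N) it stops when the force on the tool has changed by that much, and returns True; else False.
- manip.set_joints(angles): joint-space move.
- hand.open_gripper() and hand.gripper_close(): open the fingers fully, or close them until they stop; the grip force is fixed at half the most.
- manip.wait(seconds).
- manip.ik(position, orientation): joint angles nearest the present ones, or None.
- telemetry.get_obs(): the state.
- optics.get_image(name): name is "side" or "top"; returns a dict with "img" (400x640x3 uint8, red, green, blue), "z_map" (400x640 float32, m along the optical axis (not along the pixel's ray), 0 where there is no reading), "mtx" (3x3 intrinsics, pixels), "rvec" (rotation vector, rad) and "tvec" (3), from world to camera coordinates, as OpenCV has them. Camera axes: x right, y down, z forward; pixel columns grow to the right and rows downward; lengths in m; the calibration is good to about 2 mm. A picture is of the moment at which its call begins.
A pose or a line that the arm cannot do raises manip.MotionError and nothing moves.
- manip.finish_job(): hands the job in; it is judged then, once.
The state is a dict: "clock": time; "joint_pos": joint angles; "qvel": joint speeds; "effort": joint torques, N m; "eef_pos": TCP position; "eef_rot": TCP orientation; "contact_force": force on the tool from outside, world axes, zero at the start; "moment": the same for the moment, N m; "grip_width": finger opening in m; "grip_force": force on a finger pad.
Only numpy, scipy, OpenCV 4.12 (cv2) and the standard library are available. Lean on these libraries where they do the work, as an engineer would, in place of code of your own. Each camera call takes 0.05 s, during which the arm holds its last target. There are 200 camera calls.

## Working session

There is one attempt and no reset: what is moved stays moved. The work goes in short steps, each a Python script; the robot and the scene stay as the last script left them, time stands still between calls to the robot, and variables do not carry over. Pictures are saved under pics/ and viewed, at most 10 in all, crops included, and the job is handed in when it is done.

```bash
mkdir -p pics; cat > h.py <<'E'
import numpy as np, cv2
from station import manip, hand, telemetry, optics
def cam(n):
    d=optics.get_image(n); d['R']=cv2.Rodrigues(np.array(d['rvec'],float))[0]; d['t']=np.array(d['tvec'],float).reshape(3); d['K']=np.array(d['mtx'],float); return d
def onplane(d,u,v,z):
    r=d['R'].T@np.linalg.inv(d['K'])@np.array([u,v,1.]); c=-d['R'].T@d['t']; return c+r*(z-c[2])/r[2]
def cloud(d):
    v,u=np.mgrid[:400,:640]; z=d['z_map']; p=np.stack([u,v,np.ones_like(u)],-1)@np.linalg.inv(d['K']).T*z[...,None]
    return (p-d['t'])@d['R']
def orange(d):
    h=cv2.cvtColor(d['img'],cv2.COLOR_RGB2HSV); return cv2.inRange(h,(6,140,90),(19,255,255))
def save(d,n): cv2.imwrite('pics/'+n,cv2.cvtColor(d['img'],cv2.COLOR_RGB2BGR))
E
python3 - <<'E'
from h import *
for n in('side','top'):
    d=cam(n); save(d,n+'0.png'); m=orange(d); P=cloud(d)
    k,l,s,c=cv2.connectedComponentsWithStats(m)
    print(n,'cam',-d['R'].T@d['t'])
    for i in range(1,k):
        if s[i,4]>30:
            q=P[(l==i)&(d['z_map']>0)]; print(s[i],c[i],np.median(q,0),q.max(0),q.min(0))
o=telemetry.get_obs(); print(o)
E
```

```text
side cam [0.27310125 0.77609923 0.87194336]
[436 121  11   7  54] [440.7037037  124.38888889] [ 0.29920678 -0.59134403  0.1105607 ] [ 0.31956246 -0.58545901  0.12115842] [ 0.2790128  -0.59545715  0.09677641]
[294 216  11  13 102] [299.33333333 222.45098039] [0.59987242 0.11084167 0.0927486 ] [0.65621071 0.11965627 0.09806941] [0.58626847 0.03507248 0.00245695]
[234 237  22  19 108] [244.62037037 245.78703704] [0.7179455  0.23448015 0.06168683] [0.73077735 0.27039353 0.06503322] [0.69837654 0.19081355 0.05839436]
top cam [0.39621747 0.01314747 1.39071857]
[229 154  25  14 120] [241.43333333 158.60833333] [0.71997586 0.22503567 0.06139728] [0.73376414 0.26426654 0.07029353] [0.69126696 0.18683468 0.05474938]
[275 187   9  10  67] [278.94029851 192.05970149] [0.60347506 0.10054207 0.09396927] [0.62392585 0.11311713 0.0996334 ] [0.59057492 0.08783874 0.04999032]
{'clock': 0.1, 'joint_pos': array([-1.37855957e+00,  1.24403855e-01,  1.65151676e+00, -4.53943223e-05,
        1.36750030e+00, -8.26162265e-02]), 'qvel': array([-0.0010964 , -0.00292993, -0.00302424,  0.00106442,  0.00122518,
       -0.00045434]), 'effort': array([ 9.82773099e-05, -4.18882048e+01, -3.61096001e+01,  7.77308922e-02,
        4.61698556e-02, -6.12358599e-05]), 'eef_pos': array([ 0.17625952, -0.6250817 ,  0.23054549]), 'eef_rot': array([-9.11537987e-04,  9.90570787e-01,  1.36998829e-01, -7.22707040e-05]), 'contact_force': array([-0.0368727 , -0.11068148,  1.25264289]), 'moment': array([-0.05847754, -0.02700468,  0.01092412]), 'grip_force': 0.0, 'grip_width': 0.09515140610833378}
```

View pics/top0.png

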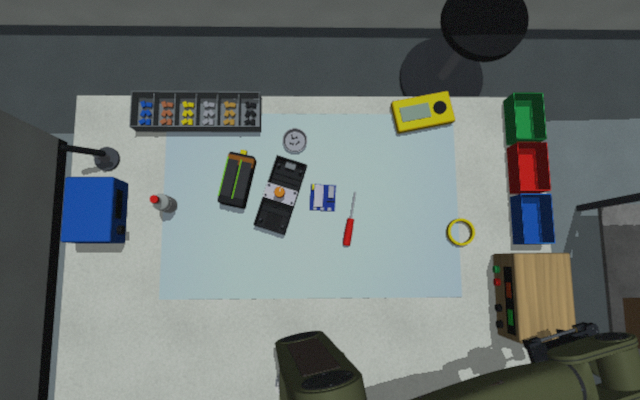

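View pics/side0.png

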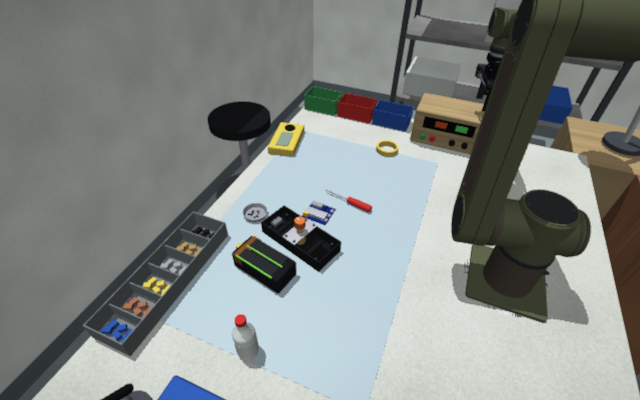

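The top view shows the orange knob at about (279,192), on the bridge of the shell. The shell is tilted about 14°, with the battery on its left and the board on its right. The side view agrees, with the knob at about (299,222). Next I'll cast rays from both views and check the wrist range.

```bash
cat >> h.py <<'E'
def quat(phi): a=phi/2; return [0.,float(np.cos(a)),float(np.sin(a)),0.]
E
python3 - <<'E'
from h import *
o=[]
for n,r in(('top',(274,186,290,199)),('side',(290,212,310,232))):
    d=cam(n); m=orange(d); P=cloud(d); mm=np.zeros_like(m); mm[r[1]:r[3],r[0]:r[2]]=m[r[1]:r[3],r[0]:r[2]]
    v,u=np.nonzero(mm); q=P[v,u]; print(n,len(u),'z pct',np.percentile(q[:,2],[5,25,50,75,95]).round(4))
    t=q[:,2]>np.percentile(q[:,2],50)-.002
    c=d['img'][r[1]:r[3],r[0]:r[2]]; save({'img':cv2.resize(c,None,fx=20,fy=20,interpolation=0)},n+'z.png')
    U,V=u.mean(),v.mean(); print('centroid',U,V,'body @.085',onplane(d,U,V,.085),'top part',onplane(d,u[t].mean(),v[t].mean(),.0965),'cloud xy',q[t].mean(0))
    # dark shell axis in top view
    if n=='top':
        z=(P[...,2]>.0)&(P[...,2]<.06)&(np.hypot(P[...,0]-.6,P[...,1]-.1)<.15)
        g=d['img'].max(2); b=((g<60)&z).astype(np.uint8); k,l,s,cc=cv2.connectedComponentsWithStats(b)
        for i in range(1,k):
            if s[i,4]>150:
                Q=P[l==i]; Q=Q[np.abs(Q[:,2])<.07]; print(s[i],Q.mean(0),np.degrees(np.arctan2(*np.linalg.svd(Q[:,:2]-Q[:,:2].mean(0),full_matrices=False)[2][0][::-1])))
for deg in range(-180,180,30):
    j=manip.ik([.603,.102,.089],quat(np.radians(deg))); print(deg,None if j is None else np.round(j,2))
E
python3 -c "
import cv2,numpy as np
a=[cv2.imread('pics/%sz.png'%n) for n in('top','side')]
h=max(x.shape[0] for x in a);a=[cv2.copyMakeBorder(x,0,h-x.shape[0],0,10,0) for x in a];cv2.imwrite('pics/z.png',np.hstack(a))"
```

```text
top 67 z pct [0.0881 0.0915 0.0938 0.0956 0.0992]
centroid 278.94029850746267 192.0597014925373 body @.085 [0.60510527 0.10117923 0.085     ] top part [0.60345279 0.10022006 0.0965    ] cloud xy [0.60367218 0.10030723 0.09516157]
[269 156  37  36 677] [0.68007645 0.07926848 0.01280756] -110.59915446953049
[233 161  23  48 197] [0.6236316  0.20996733 0.04170799] 163.12604285360194
[254 197  40  37 832] [0.53866532 0.12367052 0.01010324] -107.18959870723798
side 102 z pct [0.072  0.0816 0.0923 0.0943 0.0963]
centroid 299.3333333333333 222.45098039215685 body @.085 [0.60242377 0.10559763 0.085     ] top part [0.60035364 0.10750604 0.0965    ] cloud xy [0.60139391 0.1053636  0.09406467]
-180 [ 0.08  0.17  1.85 -0.    1.12 -1.49]
-150 [ 0.08  0.17  1.85 -0.    1.12 -2.01]
-120 [ 0.08  0.17  1.85 -0.    1.12 -2.54]
-90 None
-60 [ 0.08  0.17  1.85 -0.    1.12  2.7 ]
-30 [ 0.08  0.17  1.85 -0.    1.12  2.17]
0 [ 0.08  0.17  1.85 -0.    1.12  1.65]
30 [ 0.08  0.17  1.85 -0.    1.12  1.13]
60 [ 0.08  0.17  1.85 -0.    1.12  0.6 ]
90 [ 0.08  0.17  1.85 -0.    1.12  0.08]
120 [ 0.08  0.17  1.85 -0.    1.12 -0.44]
150 [ 0.08  0.17  1.85 -0.    1.12 -0.97]
```

View pics/z.png

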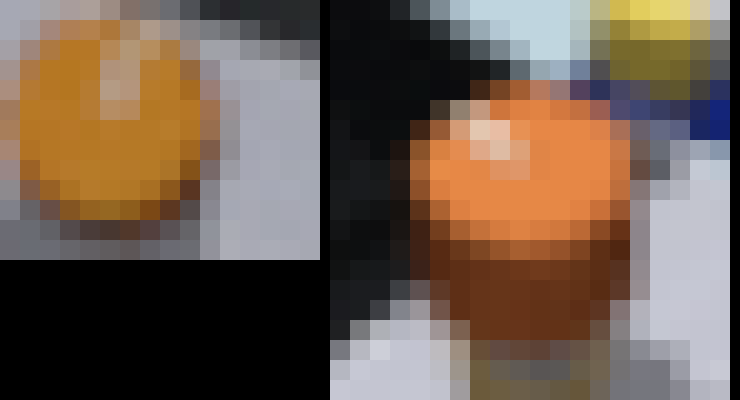

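The crops show the knob's top face centred at about (279.2,191.3) in the top view and (299.1,219.7) in the side view. Its height fits the expected 95–98 mm. I'll average the two rays, approach with the jaws along the shell, and grip.

```bash
python3 - <<'E'
from h import *
a=onplane(cam('top'),279.2,191.3,.0965); b=onplane(cam('side'),299.1,219.7,.0965); print(a,b)
c=(a+b)/2; phi=np.radians(73)
manip.reach([c[0],c[1],.2],quat(phi)); print(telemetry.get_obs()['clock'])
print(manip.servo_line([c[0],c[1],.089],quat(phi),feed=.08,max_force=10))
o0=telemetry.get_obs(); hand.gripper_close(); manip.wait(.2); o=telemetry.get_obs()
for x in(o0,o): print(x['clock'],x['eef_pos'],x['contact_force'],x['moment'],x['grip_width'],x['grip_force'])
save(cam('side'),'s1.png'); 
E
```

```text
[0.60565281 0.09961386 0.0965    ] [0.6029603 0.1055155 0.0965   ]
3.2667
False
4.8083 [0.60478453 0.10260144 0.08973595] [ 0.48789714  0.07642969 -0.2058789 ] [-0.05020825 -0.06173577  0.02957279] 0.09516503145759876 0.0
6.0333 [0.60446485 0.10249612 0.08902482] [ 1.61756526  0.50902039 -0.08425477] [-0.10424842 -0.3837173  -0.03825708] 0.031359298259418834 29.998795688152313
```

```bash
cat >> h.py <<'E'
def st(tag=''):
    o=telemetry.get_obs(); print(tag,round(o['clock'],2),'p',o['eef_pos'].round(4),'F',o['contact_force'].round(1),'M',o['moment'].round(2),'w',round(o['grip_width'],4),'g',round(o['grip_force'],1),flush=True); return o
E
python3 - <<'E'
from h import *
x,y=.6043,.1026
hand.open_gripper(); manip.servo_line([x,y,.115],feed=.15)
manip.reach([x,y,.115],quat(np.radians(163)))
manip.servo_line([x,y,.089],feed=.08,max_force=10); st('open')
hand.gripper_close(); manip.wait(.2); st('closed')
manip.servo_line([x,y+.001,.089],feed=.02); st('y+1mm')
E
```

```text
open 9.43 p [0.6036 0.1025 0.0879] F [ 0.  -0.2  0.1] M [ 0.08 -0.13 -0.08] w 0.0954 g 0.0
closed 10.65 p [0.6039 0.1014 0.0889] F [-1.1 -4.8  1.2] M [-0.86  0.2   0.01] w 0.0314 g 30.0
y+1mm 10.9 p [0.6039 0.1015 0.0889] F [-2.1 -7.2  2. ] M [-1.36  0.15  0.03] w 0.0312 g 30.0
```

```bash
python3 - <<'E'
from h import *
x,y=.6043,.1008
manip.servo_line([x,y,.089],feed=.02); manip.wait(.2);o=st('y.1008')
hand.open_gripper(); manip.servo_line([x,y,.115],feed=.15)
manip.reach([x,y,.115],quat(np.radians(73)))
manip.servo_line([x,y,.089],feed=.08,max_force=10); st('open')
hand.gripper_close(); manip.wait(.2); st('closed')
manip.servo_line([x,y,.089],quat(np.radians(88)),feed=.05); st('15')
E
```

```text
y.1008 11.39 p [0.6039 0.1013 0.0889] F [-2.6  1.3  1.9] M [ 0.4   0.39 -0.08] w 0.0313 g 30.0
open 14.73 p [0.6036 0.1008 0.0878] F [0.2 0.4 0.5] M [-0.03 -0.12 -0.  ] w 0.0951 g 0.0
closed 15.96 p [0.6041 0.1009 0.0889] F [-1.3  1.7  1.4] M [0.08 0.22 0.05] w 0.0314 g 30.0
15 16.37 p [0.6042 0.1009 0.0891] F [-2.8  1.2  2.9] M [0.07 0.28 0.07] w 0.0313 g 30.0
```

```bash
python3 - <<'E'
from h import *
x,y=.6045,.1012
for a in [30,45,60,75,90,105,120,135,150,162]:
    z=.089+a/60e3; q=quat(np.radians(73+a))
    manip.servo_line([x,y,z],q,feed=.05)
    o=telemetry.get_obs()
    if a<45: continue
    hit=manip.servo_line([x,y,z-.0055],q,feed=.02,max_force=8); p=st(f'{a} hit{hit} F0 {o["contact_force"].round(1)} z0 {o["eef_pos"][2]:.4f}')
    if not hit: break
    manip.servo_line([x,y,z],q,feed=.05)
E
```

```text
45 hitTrue F0 [-3.  -1.7  2.1] z0 0.0896 17.39 p [0.6043 0.1009 0.0894] F [-1.7 -0.4  4.5] M [-0.02  0.06 -0.03] w 0.0317 g 30.0
60 hitTrue F0 [-3.8 -2.8  2.2] z0 0.0899 18.26 p [0.6044 0.101  0.0896] F [-1.6 -0.6  4.3] M [0.03 0.12 0.03] w 0.0316 g 30.0
75 hitTrue F0 [-2.2 -3.   1.4] z0 0.0902 19.12 p [0.6045 0.101  0.0899] F [-2.1 -0.1  4.2] M [0.07 0.09 0.  ] w 0.0312 g 30.0
90 hitTrue F0 [-1.1 -3.   2.6] z0 0.0904 19.99 p [0.6045 0.1011 0.0901] F [-0.4  0.1  4.2] M [0.05 0.1  0.  ] w 0.0313 g 30.0
105 hitTrue F0 [-2.1 -1.7  2. ] z0 0.0906 20.86 p [0.6045 0.1012 0.0904] F [-0.8  1.   4.4] M [0.14 0.09 0.02] w 0.0313 g 30.0
120 hitFalse F0 [-1.1 -2.  -1.2] z0 0.0906 21.94 p [0.6045 0.1013 0.0852] F [-0.2 -1.2 -1.3] M [-0.08 -0.13 -0.  ] w 0.0314 g 30.0
```

```bash
python3 - <<'E'
from h import *
x,y=.6045,.1012
z=.089+.002-.0055
hit=manip.servo_line([x,y,z-.0025],feed=.01,max_force=5); o=st(f'floor {hit}')
zf=o['eef_pos'][2]+.0006; 
for i in range(1,8):
    t=37*i; manip.servo_line([x,y,zf-.006*t/360],quat(np.radians(193-t)),feed=.05); st(t)
print(zf); save(cam('side'),'s2.png')
E
```

```text
floor True 22.16 p [0.6045 0.1013 0.0848] F [0.1 0.2 4.9] M [ 0.17 -0.11 -0.  ] w 0.0314 g 30.0
37 22.95 p [0.6045 0.1011 0.0844] F [ 0.4 -1.6  0. ] M [-0.04 -0.32 -0.02] w 0.0309 g 30.0
74 23.74 p [0.6043 0.101  0.0839] F [ 0.7 -1.3 -1.1] M [-0.33 -0.26 -0.02] w 0.0315 g 30.0
111 24.53 p [0.6041 0.1009 0.0832] F [-0.6 -3.1 -1.2] M [-0.59  0.03 -0.01] w 0.0317 g 30.0
148 25.32 p [0.604  0.101  0.0826] F [-2.1 -2.9 -0.7] M [-0.68  0.41 -0.06] w 0.0316 g 30.0
185 26.12 p [0.6039 0.1012 0.082 ] F [-4.3 -3.2 -0.3] M [-0.6   0.67 -0.02] w 0.0316 g 30.0
222 26.91 p [0.6039 0.1014 0.0814] F [-4.3 -1.9 -0.3] M [-0.37  0.81 -0.03] w 0.0312 g 30.0
259 27.7 p [0.6041 0.1015 0.0807] F [-5.2 -0.6 -0.6] M [-0.07  0.89 -0.01] w 0.0313 g 30.0
0.08536756662728395
```

```bash
python3 - <<'E'
from h import *
x,y=.6043,.1012
hand.open_gripper(); st('open'); manip.servo_line([x,y,.118],feed=.15)
manip.reach([x,y,.118],quat(np.radians(103)))
d=cam('top'); e=cam('side')
save({'img':np.hstack([cv2.resize(i['img'][r:r+50,c:c+60],None,fx=6,fy=6) for i,r,c in((d,165,250),(e,195,270))])},'c.png')
manip.servo_line([x,y,.0805],feed=.08,max_force=10); st('down')
hand.gripper_close(); manip.wait(.2); st('closed')
for i in range(1,4):
    t=36*i; manip.servo_line([x,y,.0805-.006*t/360],quat(np.radians(103-t)),feed=.05); st(t)
manip.wait(.3); st('end')
e=cam('side'); save({'img':cv2.resize(e['img'][170:270,240:370],None,fx=6,fy=6)},'f.png')
E
```

```text
open 28.89 p [0.6045 0.1012 0.081 ] F [-0.8 -1.3  0.6] M [ 0.15 -0.05 -0.02] w 0.0954 g 0.0
down 32.51 p [0.6041 0.1012 0.08  ] F [-0.4  0.8  0.7] M [-0.05 -0.16 -0.01] w 0.0952 g 0.0
closed 33.73 p [0.6042 0.1012 0.0804] F [-0.7 -1.   0.7] M [-0.05 -0.01  0.01] w 0.0312 g 30.0
36 34.51 p [0.6041 0.1012 0.0798] F [-1.1  0.   0.7] M [-0.11  0.13  0.04] w 0.0314 g 30.0
72 35.28 p [0.6041 0.1012 0.0792] F [-1.6 -0.3  0.6] M [-0.1   0.22 -0.02] w 0.0315 g 30.0
108 36.06 p [0.6041 0.1012 0.0786] F [-2.   0.4  1. ] M [-0.09  0.33 -0.  ] w 0.0313 g 30.0
end 36.36 p [0.6041 0.1012 0.0786] F [-1.7 -0.1  1.5] M [-0.11  0.45 -0.01] w 0.0315 g 30.0
```

View pics/c.png

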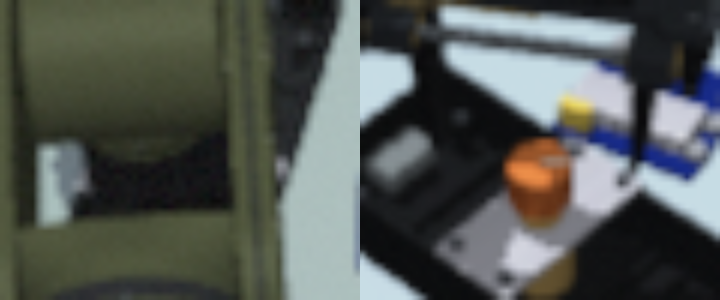

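View pics/f.png

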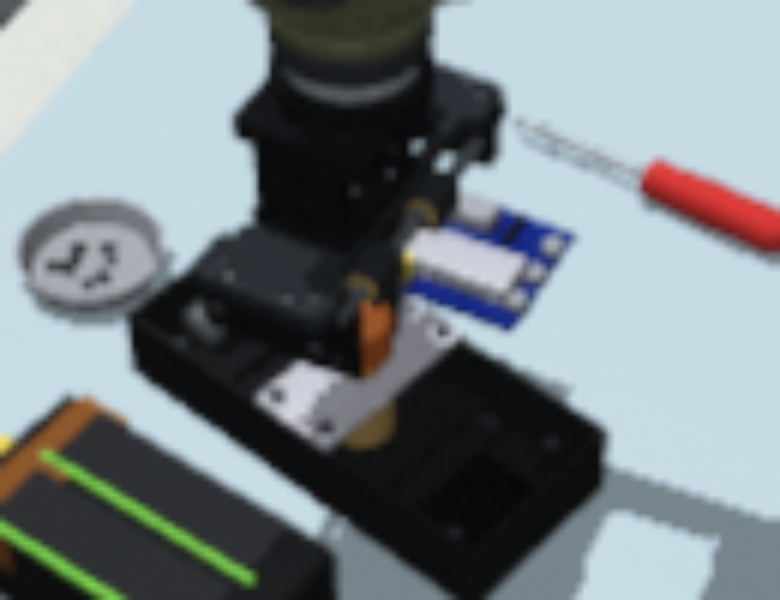

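The crop taken between grips shows the knob seated lower near (540,180). Its white line has turned clockwise by about the expected amount. The last view shows the knob gripped at (375,335), and the neighbouring parts in view don't appear to have moved. Heights and forces fit the thread, so I'll hand it in.

```bash
python3 - <<'E'
from h import *
st(); print(manip.finish_job())
E
```

```text
36.41 p [0.6042 0.1012 0.0786] F [-2.8 -1.   1.6] M [-0.09  0.46  0.07] w 0.0312 g 30.0
the job is handed in; nothing more can be done
None
```

The job is handed in with the knob still gripped and at rest: the thread dropped in between 105° and 120° backward, and I then turned the screw forward 367° from the 120° position, about one turn from the drop, finishing at 36 s.

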